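Click the probe-rest post into its bench stand

TASK

Take the square post out of its white parking block and fit it into the square tube of the bench stand: keep its spring button squeezed flush while you lower the post into the tube, then slide the post on down until the button pops out through the window in the tube's front and locks. Push gently, no harder than it takes to slide the post, and stop as soon as it locks, let go at the end, and leave the other things on the bench where they are.

Things in the scene. Friction and masses are not known exactly. Their poses are not given: they have to be found in the camera images.
- post_center (a point): Centre, half-way up, of the loose square post: aluminium, 24 x 24 x 100 mm tall, 0.12 to 0.22 kg, upright; z up, x out of the face with the button. The lowest 10 mm (black) taper to 16 x 16 mm. The top 12 mm are two prongs at +y and -y, 7 mm thick, with a 10 mm notch between. Can be gripped anywhere across its +x and -x faces, over the button too.
- button_face (a point): Middle of the outer face of the post's dark steel spring button, 14 mm tall, 12 mm wide, flat and square-edged, 45 mm above the post's foot; axes as the post's. Free, it stands 7 mm out of the +x face; 1.5 N starts it, 3.6 N presses it flush. Its square edge stops the post dead on the tube's rim unless it is flush (within 1 mm) there; let go above the rim it springs out again.
- mouth (a point): Centre of the square opening on top of the stand's tube, 100 mm above the bench, level with the top of its black collar (40 x 40 mm, 14 mm tall, no lead-in); z up, x out of the tube's front, the side with the window. Bore 26.4 x 26.4 mm throughout (1.2 mm clearance each side of the post), 86 mm deep. Sliding the post with the button inside the bore takes up to 6 N.
- stand: Bench stand, fixed; origin at the middle of its base's underside (110 x 90 x 14 mm), axes as the mouth's. Window in the tube's front wall: 17 x 17 mm; wall's outer face 16.5 mm from the bore's axis. The front wall is a bare aluminium plate, the rest dark steel. The window's height is not the same each time: its middle lies 23 to 36 mm below the mouth. The button springs out there and then blocks the post up and down (1.5 mm play).
- holder: White parking block in which the post stands at the start, 62 x 62 mm, 30 mm tall, origin at the middle of its underside, fixed to the bench. Its square pocket is 29 x 29 mm, floor 4 mm above the bench, so the post's foot is 4 mm above the bench and the post has 2.5 mm of play each side.
- timer: Bystander: white bench timer, 65 x 50 x 22 mm, loose, origin at the middle of its underside. To be left alone.
- beaker: Bystander: glass beaker, 68 mm across, 85 mm tall, loose, origin at the middle of its underside. To be left alone.
- reagent: Bystander: clear bottle with a blue cap, 64 mm across, 130 mm tall, loose, origin at the middle of its underside. To be left alone.
- amber: Bystander: amber bottle with a black cap, 56 mm across, 115 mm tall, loose, origin at the middle of its underside. To be left alone.
There are look-alikes about, which are no part of the job. What is shaped like the stand but yellow is not meant.

How it is judged:
On the way, in this order (a step that is already met when the one before it is completed fails the run):
1. the post is lifted out of its parking block (height (world z) of post_center above 0.1 m), for 0.1 s.
2. the button is pressed in and has entered the tube's mouth (horizontal distance between post_center and mouth below 0.004 m and x of button_face in the frame of mouth below 0.015 m and z of button_face in the frame of mouth below 0.0045 m), for 0.1 s.
At the end, for the whole second after the job is handed in: The post stands in the tube (within 4 mm of its axis, upright within 5 degrees), its button has sprung out through the window in the front (outer face at least 16.2 mm from the bore's axis, button's middle 19.5 to 39.5 mm below the mouth), the post is at rest and released (x of button_face in the frame of mouth above 0.0162 m and z of button_face in the frame of mouth between -0.0395 and -0.0195 m and horizontal distance between post_center and mouth below 0.004 m and angle between post_center's own z axis and vertical below 0.09 rad and linear speed of post below 0.01 m/s and contact force between the fingers and post below 0.05 N); the robot touches nothing.
It fails at once if the post is forced against the stand (more than 20 N) (contact force between post and stand above 20 N).
It fails at once if the gripper presses on the stand with more than 28 N (contact force between the fingers and stand above 28 N).
It fails at once if a bystander is disturbed (moved more than 20 mm) (distance of any of timer, beaker, reagent, amber from where it was at the start of the episode above 0.02 m).
It also fails if it takes over 51 s, if anything falls off the work surface, if the arm or the gripper's body presses on something with over 40 N, if the wrist force passes 120 N, or if a joint passes its speed limit or range.

ROBOT

A 7-joint arm with a two-finger parallel gripper is mounted at the origin on the work surface. World frame = base frame: x ahead of the robot, y to its left, z up, the work surface at z = 0. Lengths are in m, angles in rad, forces in N, time in s.
With the tool pointing down it reaches from about 0.4 to 0.85 m from the base axis. Payload 10.4 kg.
Tool frame: the origin (TCP) lies on the centre line of the jaws, within the pads' length; the fingertips stand 11 mm ahead of it and the grasp point (between the pads) lies 8 mm behind it; z points along the fingers, y is the line along which they close (so a half turn about z gives the same grasp; the last joint's range is limited). The gripper opens to 87 mm and grips with 3 to 60 N. Pads are 19 mm wide; open, the fingers measure 117 mm over their backs; the gripper's body (75 mm by 190 mm) begins 51 mm behind the grasp point.
Start: joints at [1.279, 0.332, -0.065, 1.46, 0.022, 1.35, -0.088], TCP at [0.166, -0.603, 0.234] pointing down, gripper open.
Joint ranges: [-2.6, 2.6], [-0.5, 2.12], [-1.47, 1.34], [0.16, 2.42], [-1.27, 4.41], [0.06, 2.06], [-2.6, 2.6]. Speed limits (rad/s): [2.22, 2.22, 2.79, 2.79, 3.14, 3.14, 3.14].

INTERFACE

Orientations are given as a unit quaternion [x, y, z, w].
In Python, from bench import r gives the robot as it stands.
- The arm moves only by the shell command python3 -m pendant 'ROWS' [OPENING] [FORCE]. ROWS is JSON, a list of rows, each a list of 4 numbers: the shift along the tool's x, y, z in m, then the turn about the tool's z in rad. A call has 1 to 8 rows; each row shifts and turns the commanded pose from where the row before left it, along the tool's axes as they then stand; what a row does not reach is not made up. A row lasts 1/12 s, in which the tool goes at most 41.7 mm and 7.16 degrees, less where a joint would pass 70% of its speed; a pose out of reach is approached as far as the arm can. A call with a gripper value outside its range is refused whole. OPENING is the opening, from 0 (shut) to 1 (fully open), set as the call begins (- or left out, the last holds). The fingers move at their own pace and stop on an object; FORCE is the grip in N (left out, the last holds). Time passes only in rows, so rows that do not move let the fingers close. It gives the time, the measured TCP pose, the force, the opening and the grip force at its end, in the units of the state.
- r.read_state(): the state, without advancing time (a new reading comes with each control period).
- r.camera(name): name is "scene" or "side" or "wrist"; returns a dict with "img" (480x640x3 uint8, red, green, blue), "camera_matrix" (3x3 intrinsics, pixels), "xyz" and "attitude" of the camera in the world. Camera axes: x right, y down, z forward; pixel columns grow to the right and rows downward; lengths in m; the calibration is good to about 2 mm. A picture is of the moment at which its call begins. There is no depth.
- r.close_job(): hands the job in; it is judged then, once.
Trained networks look in the newest picture that a camera, given by its name, has taken for a name from the list of things; names that differ only in an ending like _2 or _b are one class to them, and where a whole thing is asked for, a point or a joint stands for the part that bears it (a point fixed in the world has none). Each returns a list of dicts, best first, with "score" (0 to 1); they miss things now and then, are a little off and sometimes report something else, mostly with a low value. They report only what shows in the picture. A call takes as long as a camera call. They do not tell look-alikes from the thing itself.
- r.outline_of(thing, camera): "mask" (480x640 bool, what is visible of it) and "bbox" ([centre column, centre row, width, height] in pixels, round what is visible of it).
The state is a dict: "time": time; "joint_positions": joint angles; "joint_vel": joint speeds; "joint_torque": joint torques, N m; "ee_pos": TCP position; "eef_rot": TCP orientation; "ft_force": force on the tool from outside, world axes, zero at the start; "torque": the same for the moment, N m; "width": finger opening in m; "grip_force": force on a finger pad.
Only numpy, scipy, OpenCV 4.12 (cv2) and the standard library are available. Lean on these libraries where they do the work, as an engineer would, in place of code of your own. Each camera call takes 0.05 s, during which the arm holds its last target. There are 200 camera calls.

## Working session

There is one attempt and no reset: what is moved stays moved. The work goes in short steps, Python scripts to look and compute and a shell command to move; the robot and the scene stay as the last step left them, time stands still between calls to the robot, and variables do not carry over. Pictures are saved under pics/ and viewed, at most 10 in all, crops included, and the job is handed in when it is done.

```bash
ls; mkdir -p pics
cat > h.py <<'E'
import numpy as np,cv2
from bench import r
from scipy.spatial.transform import Rotation as R
def cam(n):
    c=r.camera(n); K=np.array(c["camera_matrix"]); a=np.array(c["attitude"])
    Rm=R.from_quat(a).as_matrix() if a.size==4 else a.reshape(3,3)
    return c["img"],K,np.array(c["xyz"]),Rm
def save(n,img): cv2.imwrite("pics/"+n,img[:,:,::-1])
def ray(c,u,v):
    d=c[3]@np.linalg.inv(c[1])@np.array([u,v,1.]); return d
def onz(c,u,v,z):
    d=ray(c,u,v); return c[2]+d*(z-c[2][2])/d[2]
def proj(c,p):
    q=c[1]@(c[3].T@(np.asarray(p,float)-c[2])); return q[:2]/q[2]
E
python3 - <<'E'
from h import *
s=r.read_state();print({k:np.round(v,3).tolist() for k,v in s.items()})
for n in ["scene","side"]:
    c=cam(n);save(n+"0.png",c[0]);print(n,c[1].round(1).tolist(),c[2].round(3),c[3].round(3).tolist())
    for t in ["post_center","button_face","stand","holder","timer","beaker","reagent","amber"]:
        print(t,[(round(float(d["score"]),2),np.round(d["bbox"]).tolist()) for d in r.outline_of(t,n)[:4]])
E
```

```text
pics
{'time': 0.0, 'joint_positions': [1.279, 0.333, -0.065, 1.461, 0.022, 1.35, -0.088], 'joint_vel': [0.003, 0.001, -0.001, 0.001, 0.001, -0.002, -0.001], 'joint_torque': [0.0, -62.327, 0.025, -38.99, -0.061, 0.04, 0.0], 'ee_pos': [0.166, -0.602, 0.233], 'eef_rot': [0.991, 0.134, -0.0, -0.001], 'ft_force': [0.01, 0.002, -0.064], 'torque': [0.041, 0.008, 0.068], 'grip_force': 0.0, 'width': 0.087}
scene [[623.4, 0.0, 322.6], [0.0, 623.4, 245.0], [0.0, 0.0, 1.0]] [0.952 0.425 1.132] [[-0.754, 0.578, -0.312], [0.657, 0.663, -0.36], [-0.001, -0.476, -0.88]]
post_center [(0.64, [407.0, 288.0, 28.0, 32.0])]
button_face []
stand [(0.8, [316.0, 173.0, 63.0, 55.0]), (0.69, [250.0, 224.0, 62.0, 59.0]), (0.63, [394.0, 200.0, 64.0, 58.0])]
holder [(0.94, [402.0, 297.0, 45.0, 44.0])]
timer [(0.95, [347.0, 246.0, 39.0, 37.0])]
beaker [(0.59, [247.0, 308.0, 39.0, 48.0])]
reagent [(0.73, [173.0, 198.0, 37.0, 49.0])]
amber [(0.6, [356.0, 421.0, 30.0, 42.0])]
side [[490.2, 0.0, 315.0], [0.0, 490.2, 244.9], [0.0, 0.0, 1.0]] [0.454 0.837 0.583] [[-0.989, -0.084, 0.122], [-0.148, 0.507, -0.849], [0.01, -0.858, -0.513]]
post_center [(0.76, [335.0, 296.0, 19.0, 41.0])]
button_face []
stand [(0.84, [373.0, 225.0, 53.0, 55.0]), (0.59, [297.0, 221.0, 58.0, 56.0]), (0.56, [410.0, 268.0, 67.0, 69.0])]
holder [(0.61, [334.0, 322.0, 44.0, 43.0]), (0.31, [333.0, 297.0, 21.0, 42.0])]
timer []
beaker [(0.75, [226.0, 249.0, 37.0, 48.0])]
reagent [(0.7, [273.0, 186.0, 26.0, 56.0])]
amber [(0.92, [182.0, 334.0, 38.0, 72.0])]
```

Run:
```python
import cv2,numpy as np
a=cv2.imread("pics/scene0.png")[130:350,130:450];b=cv2.imread("pics/side0.png")[150:370,160:480]
cv2.imwrite("pics/c1.png",np.vstack([cv2.resize(a,(436,300),interpolation=3),cv2.resize(b,(436,300),interpolation=3)]))
cv2.imwrite("pics/a1.png",cv2.resize(a,(800,550),interpolation=3))
cv2.imwrite("pics/b1.png",cv2.resize(b,(800,550),interpolation=3))
```

```text
(no output)
```

View pics/a1.png

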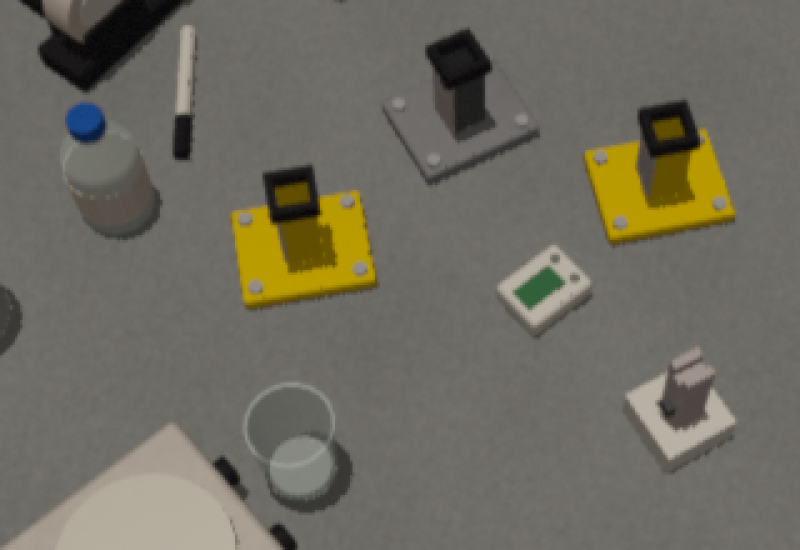

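View pics/b1.png

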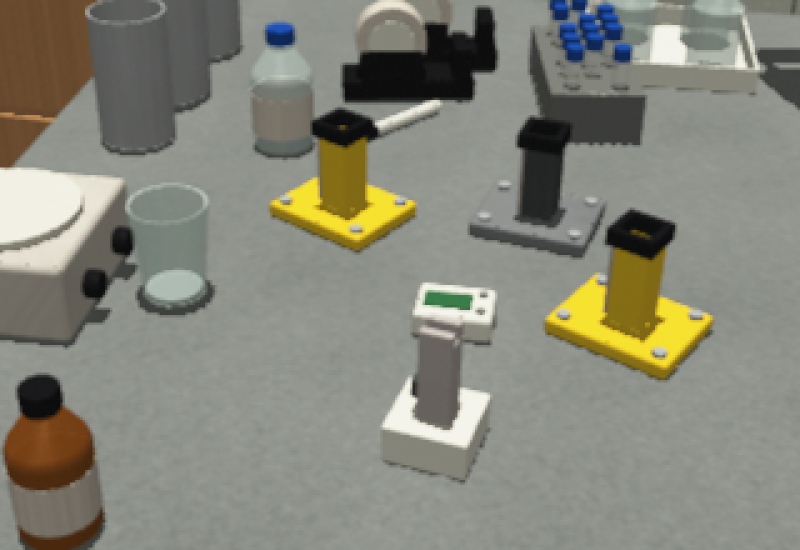

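Stand-shaped candidates, as scene pixels: (316,173) grey, (250,224) yellow, (394,200) yellow. The grey one is meant, because yellow is excluded. The post is in the white block at about (405,290), with its button at about (397,293). Next I'll confirm the grey stand in an enlarged crop and work out positions.

Run:
```python
from h import *
a=cv2.imread("pics/scene0.png")[138:208,280:350];b=cv2.imread("pics/side0.png")[190:260,340:410]
cv2.imwrite("pics/d1.png",np.hstack([cv2.resize(x,(400,400),interpolation=2) for x in (a,b)]))
for n in ["scene","side"]:
    c=cam(n)
    f=(lambda u,v:(130+u*.4,130+v*.4)) if n=="scene" else (lambda u,v:(160+u*.4,150+v*.4))
    P=dict(scene=[("baseL",384,104,.014),("baseB",432,170,.014),("baseR",538,124,.014),("mouth",458,57,.1),("posttop",690,367,.104),("holdL",626,402,.03),("holdB",672,458,.03),("holdR",734,412,.03),("button",667,408,.049)],
      side=[("baseL",471,226,.014),("baseB",585,243,.014),("baseR",605,200,.014),("mouth",544,133,.1),("posttop",440,325,.104),("holdL",383,432,.03),("holdB",464,447,.03),("holdR",490,397,.03)])[n]
    for t,u,v,z in P: print(n,t,onz(c,*f(u,v),z).round(3))
    for t,z in [("timer",.011),("beaker",.04),("reagent",.06),("amber",.055)]:
        o=r.outline_of(t,n)
        if o: print(t,onz(c,*o[0]["bbox"][:2],z).round(3))
c=cam("wrist");save("w0.png",c[0]);print(c[1].round(1).tolist(),c[2].round(3),c[3].round(3).tolist())
```

```text
scene baseL [ 0.5   -0.225  0.014]
scene baseB [ 0.513 -0.146  0.014]
scene baseR [ 0.413 -0.122  0.014]
scene mouth [ 0.46  -0.172  0.1  ]
scene posttop [0.516 0.154 0.104]
scene holdL [0.543 0.124 0.03 ]
scene holdB [0.549 0.18  0.03 ]
scene holdR [0.486 0.184 0.03 ]
scene button [0.53  0.153 0.049]
timer [ 0.518 -0.     0.011]
beaker [ 0.759 -0.017  0.04 ]
reagent [ 0.727 -0.3    0.06 ]
amber [0.751 0.279 0.055]
side baseL [ 0.517 -0.137  0.014]
side baseB [ 0.413 -0.123  0.014]
side baseR [ 0.394 -0.207  0.014]
side mouth [ 0.457 -0.165  0.1  ]
side posttop [0.516 0.154 0.104]
side holdL [0.55  0.183 0.03 ]
side holdB [0.493 0.19  0.03 ]
side holdR [0.479 0.132 0.03 ]
timer [ 0.522 -0.001  0.011]
beaker [ 0.767 -0.021  0.04 ]
reagent [ 0.726 -0.304  0.06 ]
amber [0.75  0.276 0.055]
[[339.1, 0.0, 319.9], [0.0, 339.1, 242.5], [0.0, 0.0, 1.0]] [ 0.236 -0.581  0.385] [[0.266, -0.928, -0.262], [-0.964, -0.256, -0.071], [-0.001, 0.271, -0.962]]
```

View pics/d1.png

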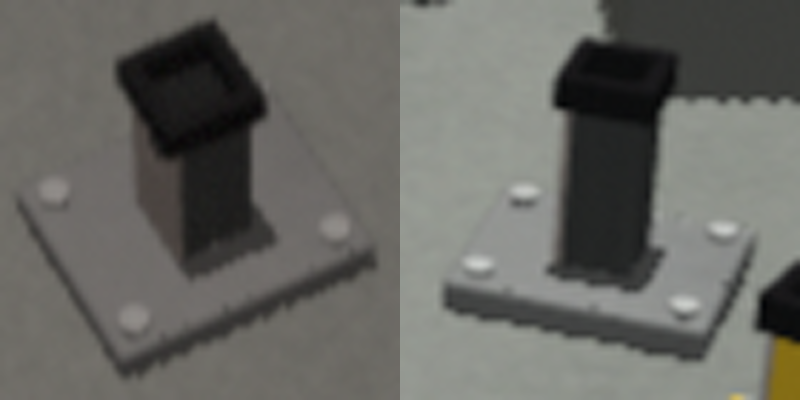

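The crop confirms the grey stand. Its lighter aluminium face, on the left in the scene view, points to about world +x (yaw about -12°). The post is at (0.516, 0.154) with its button towards +x. I'll turn the tool and go above the post.

```bash
python3 -m pendant '[[0,0.0335,0,-0.12],[0,0,0,-0.12],[0,0,0,-0.12],[0,0,0,-0.12],[0,0,0,-0.12],[0,0,0,-0.12],[0,0,0,-0.12],[0,0,0,-0.12]]' 1 25
python3 -m pendant '[[0,0.038,0,-0.12],[0,0.038,0,-0.12],[0,0.038,0,0],[0,0.038,0,0],[0,0.038,0,0],[0,0.038,0,0],[0,0.038,0,0],[0,0,0,0]]'
python3 -m pendant '[[0.02,0,0,0],[0.035,0,0,0],[0.035,0,0,0],[0.035,0,0,0],[0.035,0,0,0],[0.035,0,0,0],[0.035,0,0,0],[0.035,0,0,0]]'
```

```text
time: 2.12
ee_pos: [0.1749, -0.6349, 0.2335]
eef_rot: [0.815, 0.579, -0.0, 0.0]
ft_force: [-0.3, 0.3, 0.5]
width: 0.0871
grip_force: 0.0
time: 2.78
ee_pos: [0.4456, -0.6714, 0.2295]
eef_rot: [0.739, 0.673, 0.003, -0.001]
ft_force: [1.1, 1.5, -1.9]
width: 0.0869
grip_force: 0.0
time: 3.45
ee_pos: [0.4635, -0.4101, 0.2336]
eef_rot: [0.742, 0.67, -0.0, 0.0]
ft_force: [-0.1, -0.7, 0.4]
width: 0.0872
grip_force: 0.0
```

```bash
python3 -m pendant '[[0.035,0,0,0],[0.035,0,0,0],[0.035,0,0,0],[0.035,0,0,0],[0.035,0,0,0],[0.035,0,0,0],[0.015,0,0,0],[0,0,0,0]]'
python3 - <<'E'
from h import *
c=cam("wrist");save("w1.png",c[0]);print(r.outline_of("stand","wrist")[:1] and [np.round(d["bbox"]) for d in r.outline_of("stand","wrist")])
print(proj(c,[.458,-.17,.1]),c[2],r.read_state()["ee_pos"])
np.savez("w1.npz",img=c[0],K=c[1],p=c[2],R=c[3])
E
python3 -m pendant '[[0.025,0,0,0],[0.035,0,0,0],[0.035,0,0,0],[0.035,0,0,0],[0.035,0,0,0],[0.035,0,0,0],[0.035,0,0,0],[0.035,0,0,0]]'
python3 -m pendant '[[0.02,0,0,0],[0.02,0,0,0],[0.01,0,0,0],[0,0,0,0],[0,0,0,0]]'
python3 - <<'E'
from h import *
c=cam("wrist");save("w2.png",c[0])
for t in ("post_center","button_face","holder"): print(t,[np.round(d["bbox"]) for d in r.outline_of(t,"wrist")])
print(proj(c,[.516,.154,.104]),c[2],r.read_state()["ee_pos"])
np.savez("w2.npz",img=c[0],K=c[1],p=c[2],R=c[3])
cv2.imwrite("pics/w12.png",np.hstack([cv2.resize(cv2.imread(f"pics/w{i}.png"),(400,300)) for i in (1,2)]))
E
```

```text
time: 4.12
ee_pos: [0.4875, -0.1833, 0.2341]
eef_rot: [0.74, 0.672, 0.0, 0.0]
ft_force: [0.8, 0.2, -1.2]
width: 0.0872
grip_force: 0.0
[array([292., 211., 107.,  85.]), array([463., 180., 138., 114.]), array([184.,  61., 140., 122.]), array([536., 275.,  61.,  12.])]
[286.32168678 225.8211878 ] [ 0.4929448  -0.10802789  0.38545546] [ 0.48644765 -0.18900469  0.2336141 ]
time: 4.93
ee_pos: [0.5147, 0.0805, 0.2335]
eef_rot: [0.743, 0.669, 0.0, 0.0]
ft_force: [1.1, -0.6, -1.1]
width: 0.0867
grip_force: 0.0
time: 5.35
ee_pos: [0.5196, 0.1291, 0.2332]
eef_rot: [0.743, 0.67, -0.0, -0.0]
ft_force: [-0.4, -0.5, -0.7]
width: 0.0871
grip_force: 0.0
post_center [array([314., 203.,  35.,  40.]), array([315., 199.,  66.,  68.])]
button_face [array([331., 200.,   8.,  15.])]
holder [array([314., 197.,  64.,  64.])]
[314.84951784 210.69613384] [0.52580147 0.20440495 0.3845115 ] [0.51952864 0.12873828 0.23348265]
```

View pics/w12.png

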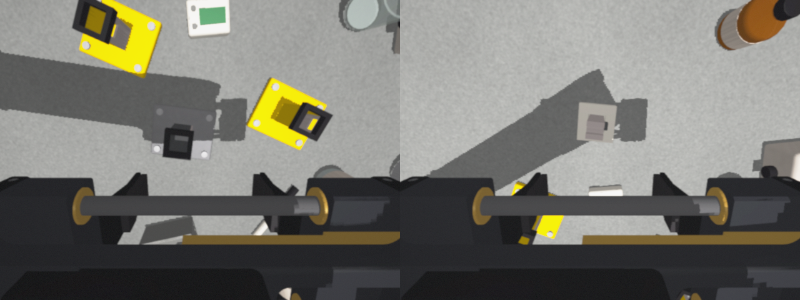

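The left half shows the grey stand's mouth at about (355,280) in full-size pixels. The right half shows the post in its block at about (390,243). I'll enlarge both.

Run:
```python
import cv2,numpy as np
a=cv2.imread("pics/w1.png");b=cv2.imread("pics/w2.png")
print(a.shape)
cv2.imwrite("pics/e.png",np.hstack([cv2.resize(a[155:265,230:340],(400,400),interpolation=2),cv2.resize(b[160:240,275:355],(400,400),interpolation=2)]))
```

```text
(480, 640, 3)
```

View pics/e.png

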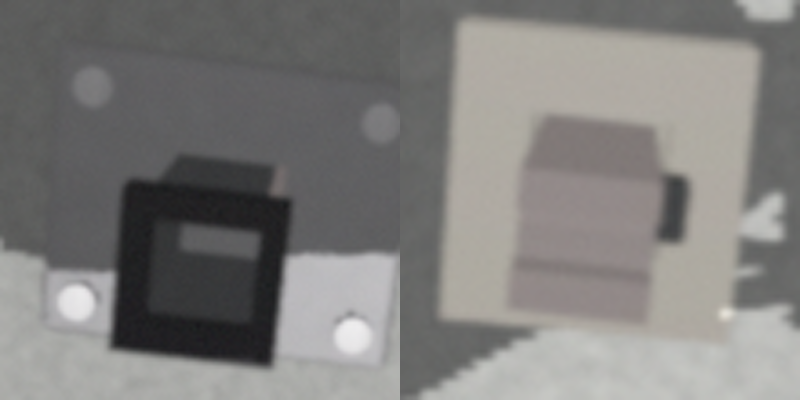

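Run:
```python
from h import *
def L(n):
    d=np.load(n);return d["img"],d["K"],d["p"],d["R"]
def rep(t,c,pts,z):
    P=np.array([onz(c,u,v,z) for u,v in pts])
    e=[np.linalg.norm(P[i]-P[i-3]) for i in range(4)]
    d1=P[1]-P[0]+P[2]-P[3]
    print(t,P.mean(0).round(4),np.round(e,4),"yaw",np.degrees(np.arctan2(d1[1],d1[0])).round(1))
w1=L("w1.npz");w2=L("w2.npz")
rep("mouth",w1,[(230+u*.275-.4,155+v*.275-.4) for u,v in[(125,181),(291,198),(272,365),(110,348)]],.1)
rep("bore",w1,[(230+u*.275-.4,155+v*.275-.4) for u,v in[(153,218),(262,230),(252,325),(147,315)]],.1)
rep("posttop",w2,[(275+(u-400)*.2-.4,160+v*.2-.4) for u,v in[(524,167),(660,182),(648,322),(508,307)]],.104)
rep("holder",w2,[(275+(u-400)*.2-.4,160+v*.2-.4) for u,v in[(458,18),(760,44),(732,342),(440,318)]],.03)
print(onz(w2,275+274*.2,160+208*.2,.049))
s=r.read_state();print(s["ee_pos"],s["eef_rot"],s["joint_positions"])
```

```text
mouth [ 0.4559 -0.1736  0.1   ] [0.0389 0.0413 0.0394 0.041 ] yaw -11.6
bore [ 0.457  -0.1732  0.1   ] [0.0257 0.0234 0.0253 0.0238] yaw -11.5
posttop [0.5135 0.156  0.104 ] [0.0226 0.0238 0.0238 0.0238] yaw -12.1
holder [0.5142 0.1558 0.03  ] [0.0619 0.0628 0.0627 0.0628] yaw -10.7
[0.52983526 0.15169485 0.049     ]
[0.51952864 0.12873828 0.23348265] [ 7.43037722e-01  6.69249454e-01 -2.21821839e-04  2.49582295e-04] [ 0.33997487  0.20819042 -0.75428148  1.66679272  0.14708235  1.32488316
 -0.54390862]
```

```bash
python3 -m pendant '[[0,0,0,0.096],[0.0125,-0.0055,0,0],[0.0125,-0.0055,0,0],[0,0,0.03,0],[0,0,0.03,0],[0,0,0.03,0],[0,0,0,0],[0,0,0,0]]'
python3 - <<'E'
from h import *
c=cam("side");save("s2.png",cv2.resize(c[0][210:350,260:420],(800,700)));s=r.read_state();print(s["ee_pos"],s["eef_rot"])
E
```

```text
time: 6.22
ee_pos: [0.5128, 0.1562, 0.1431]
eef_rot: [0.774, 0.633, -0.001, -0.001]
ft_force: [0.1, 0.1, 0.8]
width: 0.0872
grip_force: 0.0
[0.51384399 0.15677755 0.14468662] [7.73791202e-01 6.33440712e-01 1.92103603e-04 5.42780296e-05]
```

```bash
python3 -m pendant '[[0,0,0.02,0],[0,0,0.02,0],[0,0,0.02,0],[0,0,0.0135,0],[0,0,0.009,0],[0,0,0,0],[0,0,0,0]]'
python3 -m pendant '[[0,0,0,0],[0,0,0,0],[0,0,0,0],[0,0,0,0],[0,0,0,0],[0,0,0,0],[0,0,0,0],[0,0,0,0]]' 0 20
python3 -m pendant '[[0,0,0,0],[0,0,0,0],[0,0,0,0],[0,0,0,0],[0,0,0,0],[0,0,0,0],[0,0,0,0],[0,0,0,0]]'
```

```text
time: 6.85
ee_pos: [0.514, 0.1573, 0.0619]
eef_rot: [0.774, 0.634, 0.0, 0.0]
ft_force: [0.1, 0.2, 0.6]
width: 0.0872
grip_force: 0.0
time: 7.52
ee_pos: [0.5134, 0.1571, 0.0611]
eef_rot: [0.774, 0.634, 0.0, 0.0]
ft_force: [0.8, -0.1, -0.3]
width: 0.0414
grip_force: 0.7
time: 8.18
ee_pos: [0.5137, 0.157, 0.0611]
eef_rot: [0.774, 0.634, 0.0, 0.0]
ft_force: [3.9, 0.1, -3.6]
width: 0.0238
grip_force: 20.0
```

```bash
python3 -m pendant '[[0,0,-0.01,0],[0,0,-0.02,0],[0,0,-0.03,0],[0,0,-0.03,0],[0,0,-0.03,0],[0,0,-0.02,0],[0,0,0,0],[0,0,0,0]]'
python3 - <<'E'
from h import *
s=r.read_state();q=R.from_quat(s["eef_rot"]).as_matrix();print(s["ee_pos"],s["width"],s["ft_force"],s["joint_positions"].round(2) if hasattr(s["joint_positions"],"round") else s["joint_positions"])
d=np.array([.4565,-.1734,.3])-s["ee_pos"];print("tool delta",q.T@d)
for n in("scene","side"):
    c=cam(n);print([np.round(o["bbox"],1) for o in r.outline_of("post_center",n)],proj(c,s["ee_pos"]))
    u,v=proj(c,s["ee_pos"]).astype(int);save(n+"3.png",c[0]);cv2.imwrite(f"pics/z{n}.png",cv2.resize(c[0][v-45:v+45,u-45:u+45,::-1],(400,400),interpolation=2))
cv2.imwrite("pics/z.png",np.hstack([cv2.imread("pics/zscene.png"),cv2.imread("pics/zside.png")]))
E
```

```text
time: 8.85
ee_pos: [0.5132, 0.1573, 0.2014]
eef_rot: [0.773, 0.634, 0.0, 0.0]
ft_force: [0.1, 0.9, -3.3]
width: 0.0239
grip_force: 20.0
[0.51316062 0.1573452  0.20136265] 0.02389370033333421 [ 0.07791217  0.85602059 -3.34686714] [ 0.29  0.24 -0.76  1.71  0.17  1.26 -0.71]
tool delta [-0.3354405   0.00952018 -0.09859604]
[] [415.25381831 252.2008393 ]
[array([338.5, 232.7,  17.3,  58. ])] [339.21958646 231.18790089]
```

View pics/z.png

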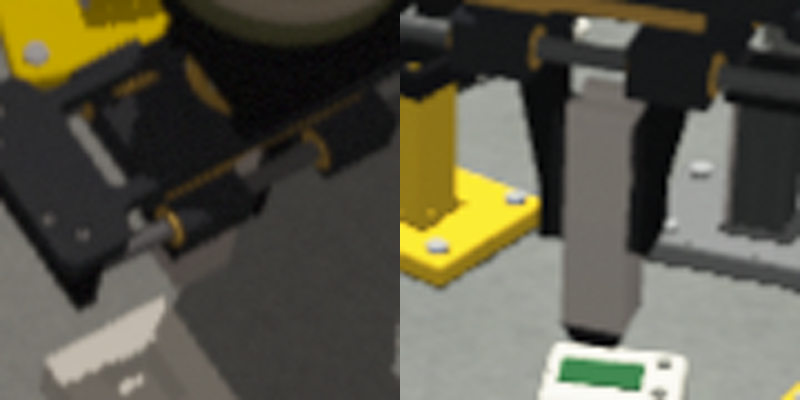

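The post is held with the pads over the button, which is flush (width 23.9 mm). I'll carry it to the stand and stop about 27 mm short, so the wrist camera sees the mouth in the same geometry as the post measurement.

```bash
python3 -m pendant '[[-0.01,0,-0.016,0],[-0.025,0,-0.016,0],[-0.035,0,0,0],[-0.035,0,0,0],[-0.035,0,0,0],[-0.035,0,0,0],[-0.035,0,0,0],[-0.035,0,0,0]]'
python3 -m pendant '[[-0.035,0.0095,0,0],[-0.03,0,0,0],[-0.025,0,0,0],[-0.018,0,0,0],[-0.01,0,0,0],[0,0,0,0],[0,0,0,0],[0,0,0,0]]'
python3 -m pendant '[[0,0,0,0],[0,0,0,0],[0,0,0,0]]'
python3 - <<'E'
from h import *
c=cam("wrist");save("w3.png",c[0]);s=r.read_state();print(s["ee_pos"],s["width"],c[2],proj(c,[.4565,-.1734,.1]))
np.savez("w3.npz",img=c[0],K=c[1],p=c[2],R=c[3])
u,v=proj(c,[.4565,-.1734,.1]).astype(int)-50;print(u,v)
a=c[0][v:v+100,u:u+100,::-1]; cv2.imwrite("pics/w3c.png",np.hstack([cv2.resize(a,(400,400),interpolation=2),cv2.resize(c[0][:,:,::-1],(400,400))]))
E
```

```text
time: 9.72
ee_pos: [0.464, -0.0846, 0.2321]
eef_rot: [0.774, 0.634, -0.0, -0.001]
ft_force: [1.1, -0.3, -1.9]
width: 0.0237
grip_force: 20.0
time: 10.38
ee_pos: [0.4517, -0.1989, 0.2328]
eef_rot: [0.773, 0.635, 0.0, -0.0]
ft_force: [0.5, 0.1, -1.7]
width: 0.0236
grip_force: 20.0
time: 10.63
ee_pos: [0.4516, -0.1999, 0.2331]
eef_rot: [0.773, 0.634, 0.0, 0.0]
ft_force: [-0.9, -0.2, -1.7]
width: 0.0238
grip_force: 20.0
[ 0.45148413 -0.20010979  0.23311442] 0.023622084543340097 [ 0.46449318 -0.12561649  0.38441246] [321.89532077 206.7738617 ]
271 156
```

View pics/w3c.png

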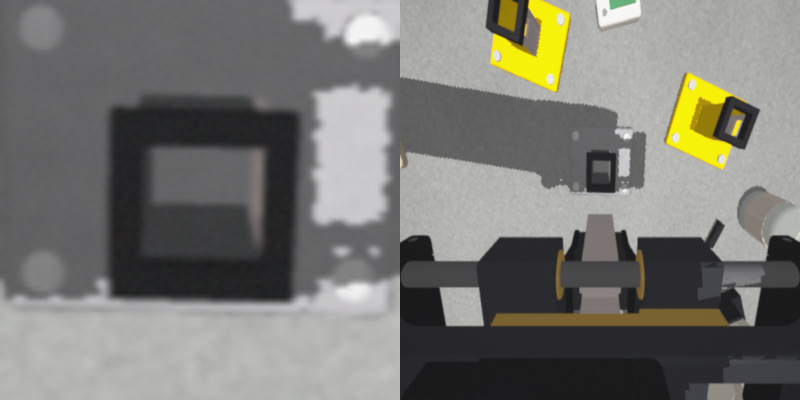

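The left crop shows the collar's corners at about (110,108), (299,112), (297,299) and (109,297), with the aluminium plate's edge at the right (front). The held post shows at about column 320.

Run:
```python
from h import *
d=np.load("w3.npz");c=(d["img"],d["K"],d["p"],d["R"]);s=r.read_state();q=R.from_quat(s["eef_rot"]).as_matrix();e=np.array(s["ee_pos"])
g=cv2.cvtColor(c[0],cv2.COLOR_RGB2GRAY)
m=[(271+u*.25-.4,156+v*.25-.4) for u,v in[(110,107),(299,112),(297,299),(109,297)]]
P=np.array([onz(c,u,v,.1) for u,v in m]);print("mouth",P.mean(0),[np.linalg.norm(P[i]-P[i-1]).round(4) for i in range(4)],np.degrees(np.arctan2(*(P[1]-P[0]+P[2]-P[3])[1::-1])))
print("bore",np.mean([onz(c,271+u*.25-.4,156+v*.25-.4,.1) for u,v in[(146,146),(266,148),(264,260),(143,257)]],0))
print("tool delta",q.T@(P.mean(0)-e), "tool yaw",np.degrees(np.arctan2(q[1,1],q[0,1])))
for v in(250,262,270,285): print(v,g[v,292:350].tolist())
print(g[225:300,320].tolist())
```

```text
mouth [ 0.45617125 -0.17351747  0.1       ] [np.float64(0.0405), np.float64(0.0392), np.float64(0.0399), np.float64(0.0405)] -12.299058502336312
bore [ 0.45646496 -0.17310579  0.1       ]
tool delta [ 0.02701187 -0.00063958  0.13311093] tool yaw -11.293720020408404
250 [181, 177, 176, 180, 181, 181, 179, 179, 179, 182, 181, 180, 177, 177, 179, 180, 179, 178, 179, 179, 180, 179, 180, 179, 181, 184, 186, 185, 181, 180, 180, 184, 186, 185, 182, 182, 183, 183, 182, 178, 178, 179, 183, 182, 180, 179, 179, 181, 180, 178, 179, 180, 181, 178, 178, 179, 181, 182]
262 [182, 183, 185, 185, 182, 178, 174, 155, 133, 120, 117, 118, 117, 117, 118, 118, 117, 117, 118, 117, 116, 117, 117, 117, 118, 116, 118, 116, 117, 117, 117, 117, 117, 119, 116, 118, 117, 116, 118, 118, 118, 118, 118, 118, 116, 117, 117, 123, 142, 165, 177, 180, 180, 180, 182, 182, 182, 181]
270 [178, 178, 181, 180, 178, 169, 148, 126, 119, 119, 120, 116, 119, 120, 119, 118, 118, 117, 118, 118, 118, 118, 119, 119, 119, 118, 119, 119, 117, 119, 119, 118, 118, 118, 119, 119, 118, 119, 118, 118, 117, 119, 119, 117, 118, 117, 118, 117, 120, 133, 162, 180, 183, 182, 178, 180, 181, 183]
285 [37, 38, 47, 73, 101, 116, 117, 117, 118, 120, 118, 118, 119, 119, 118, 118, 118, 117, 117, 118, 118, 119, 118, 119, 118, 118, 119, 117, 119, 118, 118, 119, 118, 119, 119, 117, 117, 118, 118, 119, 119, 118, 119, 120, 117, 119, 117, 119, 119, 118, 118, 114, 97, 67, 44, 38, 37, 35]
[33, 35, 36, 35, 38, 66, 128, 173, 170, 166, 182, 185, 184, 180, 182, 184, 187, 187, 184, 179, 177, 180, 181, 181, 181, 181, 182, 183, 184, 183, 179, 167, 135, 118, 118, 117, 117, 117, 116, 116, 118, 116, 120, 120, 117, 117, 118, 117, 119, 118, 119, 119, 118, 118, 118, 119, 118, 119, 118, 119, 119, 119, 119, 118, 119, 118, 119, 118, 119, 118, 117, 118, 118, 119, 118]
```

Run:
```python
from h import *
d=np.load("w3.npz");c=(d["img"],d["K"],d["p"],d["R"]);s=r.read_state();q=R.from_quat(s["eef_rot"]).as_matrix();e=np.array(s["ee_pos"])
for z in (.184,.186,.188):
  A,B=[q.T@(onz(c,u,257,z)-e) for u in(299.8,340.2)];print(z,A.round(4),B.round(4),"centre",((A+B)/2-[.012,0,0]).round(4))
```

```text
0.184 [ 0.01   -0.0144  0.0491] [0.01   0.0107 0.0491] centre [-0.002  -0.0019  0.0491]
0.186 [ 0.0106 -0.0143  0.0471] [0.0107 0.0105 0.0471] centre [-0.0013 -0.0019  0.0471]
0.188 [ 0.0113 -0.0142  0.0451] [0.0113 0.0104 0.0451] centre [-0.0007 -0.0019  0.0451]
```

```bash
python3 -m pendant '[[0.0142,0.0005,0,0.012],[0.0141,0.0005,0,0],[0,0,0.02,0],[0,0,0.02,0],[0,0,0.018,0],[0,0,0.008,0],[0,0,0,0],[0,0,0,0]]'
python3 -m pendant '[[0,0,0.004,0],[0,0,0.004,0],[0,0,0.004,0],[0,0,0,0],[0,0,0,0]]'
python3 - <<'E'
from h import *
s=r.read_state();print(s["ee_pos"],s["eef_rot"],s["ft_force"])
o=[]
for n in("scene","side"):
    c=cam(n);u,v=proj(c,[.4565,-.1734,.12]).astype(int)
    save(n+"4.png",c[0]);o.append(cv2.resize(c[0][v-40:v+40,u-40:u+40,::-1],(400,400),interpolation=2))
cv2.imwrite("pics/y.png",np.hstack(o))
E
```

```text
time: 11.35
ee_pos: [0.4582, -0.1731, 0.1675]
eef_rot: [0.777, 0.629, 0.0, -0.0]
ft_force: [-0.3, 0.2, -1.4]
width: 0.024
grip_force: 20.0
time: 11.77
ee_pos: [0.4579, -0.1731, 0.155]
eef_rot: [0.777, 0.629, -0.0, -0.0]
ft_force: [-0.1, -0.0, -1.5]
width: 0.0239
grip_force: 20.0
[ 0.45792766 -0.17312122  0.1549774 ] [ 7.77333774e-01  6.29088383e-01 -6.43887271e-05 -7.36930810e-05] [-0.13807412 -0.00364887 -1.46532357]
```

View pics/y.png

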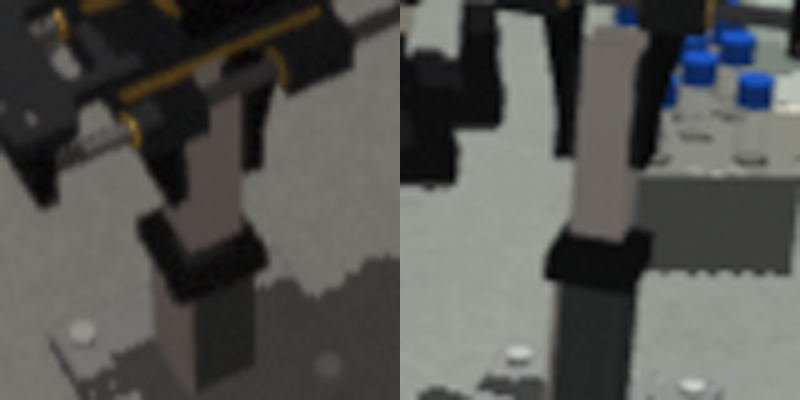

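The foot is in the mouth and no force shows. I'll lower it in small steps.

```bash
python3 -m pendant '[[0,0,0.002,0],[0,0,0.002,0],[0,0,0,0]]'
python3 -m pendant '[[0,0,0.002,0],[0,0,0.002,0],[0,0,0,0]]'
python3 -m pendant '[[0,0,0.002,0],[0,0,0.002,0],[0,0,0,0]]'
```

```text
time: 12.12
ee_pos: [0.4578, -0.1731, 0.1506]
eef_rot: [0.777, 0.629, -0.0, -0.0]
ft_force: [-0.2, -0.4, -1.8]
width: 0.0241
grip_force: 20.0
time: 12.37
ee_pos: [0.4578, -0.1731, 0.1466]
eef_rot: [0.777, 0.629, -0.0, -0.0]
ft_force: [-0.8, -0.4, -2.0]
width: 0.0236
grip_force: 20.0
time: 12.62
ee_pos: [0.4578, -0.1731, 0.1426]
eef_rot: [0.777, 0.629, -0.0, -0.0]
ft_force: [-0.1, 0.1, -1.6]
width: 0.0238
grip_force: 20.0
```

```bash
python3 -m pendant '[[0,0,0.003,0],[0,0,0.003,0],[0,0,0.003,0],[0,0,0,0]]'
python3 -m pendant '[[0,0,0.003,0],[0,0,0.003,0],[0,0,0.003,0],[0,0,0,0]]'
python3 -m pendant '[[0,0,0.001,0],[0,0,0.001,0],[0,0,0.001,0],[0,0,0,0]]'
python3 -m pendant '[[0,0,0.001,0],[0,0,0.001,0],[0,0,0.001,0],[0,0,0,0]]'
```

```text
time: 12.95
ee_pos: [0.4576, -0.173, 0.1333]
eef_rot: [0.777, 0.629, -0.0, -0.0]
ft_force: [0.0, -0.6, -2.4]
width: 0.024
grip_force: 20.0
time: 13.28
ee_pos: [0.4577, -0.173, 0.1243]
eef_rot: [0.777, 0.629, -0.0, -0.0]
ft_force: [-0.8, 0.4, -1.4]
width: 0.0239
grip_force: 20.0
time: 13.62
ee_pos: [0.458, -0.1731, 0.1219]
eef_rot: [0.777, 0.629, -0.0, -0.0]
ft_force: [-0.7, 0.3, -2.2]
width: 0.0238
grip_force: 20.0
time: 13.95
ee_pos: [0.4579, -0.1731, 0.1188]
eef_rot: [0.777, 0.629, -0.0, -0.0]
ft_force: [0.7, 0.9, -1.2]
width: 0.0238
grip_force: 20.0
```

```bash
python3 -m pendant '[[0,0,0.001,0],[0,0,0.001,0],[0,0,0,0]]'
python3 -m pendant '[[0,0,0.001,0],[0,0,0.001,0],[0,0,0,0]]'
python3 -m pendant '[[0,0,0.001,0],[0,0,0.0005,0],[0,0,0,0],[0,0,0,0]]'
```

```text
time: 14.2
ee_pos: [0.4579, -0.1731, 0.1169]
eef_rot: [0.777, 0.629, -0.0, -0.0]
ft_force: [-0.2, 0.1, -1.9]
width: 0.0241
grip_force: 20.0
time: 14.45
ee_pos: [0.4579, -0.1731, 0.1148]
eef_rot: [0.777, 0.629, -0.0, -0.0]
ft_force: [-0.4, 0.6, -2.1]
width: 0.0239
grip_force: 20.0
time: 14.78
ee_pos: [0.458, -0.1731, 0.1135]
eef_rot: [0.777, 0.629, -0.0, -0.0]
ft_force: [0.5, 0.4, -1.4]
width: 0.0237
grip_force: 20.0
```

```bash
python3 -m pendant '[[0,0,0,0],[0,0,0,0],[0,0,0,0],[0,0,0,0],[0,0,0,0],[0,0,0,0]]' 0.5
python3 -m pendant '[[0,0,-0.012,0],[0,0,-0.015,0],[0,0,-0.010,0],[0,0,0,0],[0,0,0,0],[0,0,0,0]]'
python3 - <<'E'
from h import *
o=[]
for n in("scene","side"):
    c=cam(n);u,v=proj(c,[.4565,-.1734,.12]).astype(int)
    o.append(cv2.resize(c[0][v-40:v+40,u-40:u+40,::-1],(400,400),interpolation=2))
cv2.imwrite("pics/x.png",np.hstack(o))
E
```

```text
time: 15.28
ee_pos: [0.4581, -0.1731, 0.1137]
eef_rot: [0.777, 0.629, 0.0, 0.0]
ft_force: [-0.5, 0.2, -0.7]
width: 0.0427
grip_force: 0.0
time: 15.78
ee_pos: [0.4578, -0.1731, 0.1502]
eef_rot: [0.777, 0.629, -0.0, -0.0]
ft_force: [-0.3, -0.2, -0.4]
width: 0.0435
grip_force: 0.0
```

View pics/x.png

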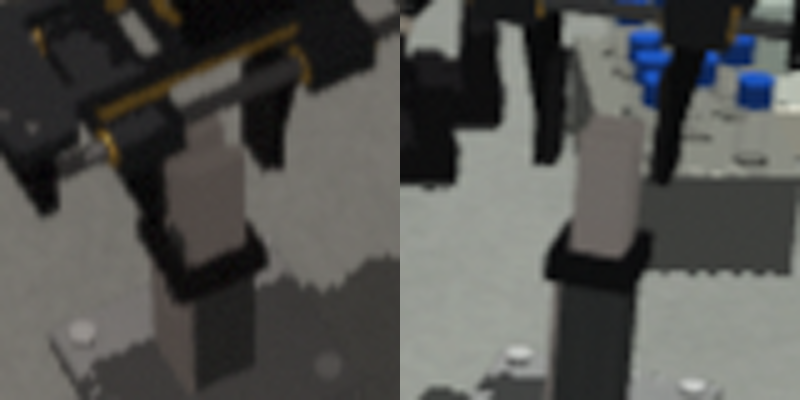

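The post stays in the tube with about 55 mm showing and the fingers around its top. I'll regrip and push gently.

```bash
python3 -m pendant '[[0,0,0,0],[0,0,0,0],[0,0,0,0],[0,0,0,0],[0,0,0,0],[0,0,0,0],[0,0,0,0]]' 0 12
python3 -m pendant '[[0,0,0.002,0],[0,0,0.002,0],[0,0,0,0]]'
python3 -m pendant '[[0,0,0.002,0],[0,0,0.002,0],[0,0,0,0]]'
```

```text
time: 16.47
ee_pos: [0.4577, -0.173, 0.1503]
eef_rot: [0.777, 0.629, -0.0, -0.0]
ft_force: [-1.7, -0.1, -1.7]
width: 0.0241
grip_force: 12.0
time: 16.72
ee_pos: [0.4577, -0.1731, 0.146]
eef_rot: [0.777, 0.629, -0.0, -0.0]
ft_force: [-1.5, -0.1, -4.4]
width: 0.0239
grip_force: 11.9
time: 16.97
ee_pos: [0.4578, -0.1731, 0.142]
eef_rot: [0.777, 0.629, -0.0, -0.0]
ft_force: [-1.4, 0.5, -4.4]
width: 0.0237
grip_force: 12.0
```

```bash
python3 -m pendant '[[0,0,0.002,0],[0,0,0.002,0],[0,0,0.002,0],[0,0,0.002,0],[0,0,0,0]]'
python3 - <<'E'
from h import *
s=r.read_state();e=np.array(s["ee_pos"]);print(s["ft_force"])
for n in ("scene","side"):
    c=cam(n);o=r.outline_of("post_center",n);print([np.round(x["bbox"],1) for x in o],"post top expected px",proj(c,[e[0],e[1],e[2]+.006]),"if stayed",proj(c,[e[0],e[1],.1565]))
    if n=="side":
        u,v=proj(c,[.4565,-.1734,.12]).astype(int);cv2.imwrite("pics/v.png",cv2.resize(c[0][v-40:v+40,u-40:u+40,::-1],(400,400),interpolation=2))
E
python3 -m pendant '[[0,0,0.001,0],[0,0,0.001,0],[0,0,0.001,0],[0,0,0,0]]'
```

```text
time: 17.38
ee_pos: [0.4578, -0.1731, 0.134]
eef_rot: [0.777, 0.629, -0.0, -0.0]
ft_force: [-2.4, 0.3, -3.9]
width: 0.0236
grip_force: 12.0
[-2.41780884  0.26622405 -3.91211853]
[array([314.7, 148.2,  11. ,  18.8])] post top expected px [313.17049757 139.71683576] if stayed [313.04897016 134.49923803]
[array([377. , 193.2,   9. ,  18.2])] post top expected px [378.88840245 185.34165283] if stayed [379.4616617  178.45216798]
time: 17.92
ee_pos: [0.458, -0.1731, 0.1315]
eef_rot: [0.777, 0.629, -0.0, 0.0]
ft_force: [-2.9, 0.8, -0.9]
width: 0.0239
grip_force: 12.0
```

View pics/v.png

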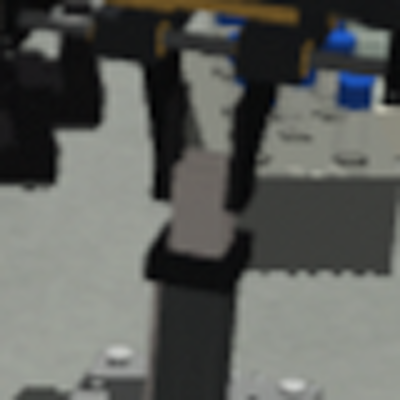

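The post is sliding down with the gripper. Fx of about -2.5 N is the button's spring pressing on the front wall, so it should vanish at the pop.

```bash
python3 -m pendant '[[0,0,0.001,0],[0,0,0.001,0],[0,0,0,0]]'
python3 -m pendant '[[0,0,0.001,0],[0,0,0.001,0],[0,0,0,0]]'
python3 -m pendant '[[0,0,0.001,0],[0,0,0,0]]'
```

```text
time: 18.17
ee_pos: [0.4579, -0.1731, 0.1294]
eef_rot: [0.777, 0.629, -0.0, -0.0]
ft_force: [-3.4, 1.0, -0.8]
width: 0.024
grip_force: 12.0
time: 18.42
ee_pos: [0.4579, -0.1731, 0.1273]
eef_rot: [0.777, 0.629, -0.0, -0.0]
ft_force: [-2.2, 0.3, -2.3]
width: 0.0239
grip_force: 12.0
time: 18.58
ee_pos: [0.4579, -0.1731, 0.1264]
eef_rot: [0.777, 0.629, -0.0, -0.0]
ft_force: [-2.8, 0.2, -2.0]
width: 0.024
grip_force: 12.0
```

```bash
python3 -m pendant '[[0,0,0.001,0],[0,0,0,0],[0,0,0,0]]'
```

```text
time: 18.83
ee_pos: [0.4579, -0.1731, 0.1254]
eef_rot: [0.777, 0.629, -0.0, -0.0]
ft_force: [-2.6, 0.9, -2.2]
width: 0.0236
grip_force: 12.0
```

```bash
python3 -m pendant '[[0,0,0.001,0],[0,0,0,0],[0,0,0,0]]'
```

```text
time: 19.08
ee_pos: [0.4579, -0.1731, 0.1245]
eef_rot: [0.777, 0.629, -0.0, -0.0]
ft_force: [-2.5, -0.1, -1.8]
width: 0.0239
grip_force: 12.0
```

```bash
python3 -m pendant '[[0,0,0.001,0],[0,0,0,0],[0,0,0,0]]'
```

```text
time: 19.33
ee_pos: [0.4579, -0.1731, 0.1235]
eef_rot: [0.777, 0.629, -0.0, -0.0]
ft_force: [-2.3, 0.5, -0.7]
width: 0.0239
grip_force: 12.0
```

```bash
python3 -m pendant '[[0,0,0.001,0],[0,0,0,0],[0,0,0,0]]'
```

```text
time: 19.58
ee_pos: [0.4579, -0.1731, 0.1225]
eef_rot: [0.777, 0.629, -0.0, -0.0]
ft_force: [-3.3, 0.9, -1.2]
width: 0.0237
grip_force: 12.0
```

```bash
python3 -m pendant '[[0,0,0.001,0],[0,0,0,0],[0,0,0,0]]'
```

```text
time: 19.83
ee_pos: [0.4579, -0.1731, 0.1215]
eef_rot: [0.777, 0.629, -0.0, -0.0]
ft_force: [-3.0, 0.4, -0.7]
width: 0.0239
grip_force: 12.0
```

```bash
python3 -m pendant '[[0,0,0.001,0],[0,0,0,0],[0,0,0,0]]'
```

```text
time: 20.08
ee_pos: [0.458, -0.1731, 0.1205]
eef_rot: [0.777, 0.629, -0.0, -0.0]
ft_force: [-3.4, 0.4, -1.0]
width: 0.0238
grip_force: 12.0
```

```bash
python3 -m pendant '[[0,0,0.001,0],[0,0,0,0],[0,0,0,0]]'
```

```text
time: 20.33
ee_pos: [0.4579, -0.1731, 0.1194]
eef_rot: [0.777, 0.629, -0.0, -0.0]
ft_force: [-3.9, 0.1, -1.6]
width: 0.024
grip_force: 12.0
```

```bash
python3 -m pendant '[[0,0,0.001,0],[0,0,0,0],[0,0,0,0]]'
```

```text
time: 20.58
ee_pos: [0.458, -0.1731, 0.1185]
eef_rot: [0.777, 0.629, -0.0, -0.0]
ft_force: [-2.4, 0.3, -0.4]
width: 0.0236
grip_force: 12.0
```

```bash
python3 -m pendant '[[0,0,0.001,0],[0,0,0,0],[0,0,0,0]]'
```

```text
time: 20.83
ee_pos: [0.4579, -0.1731, 0.1175]
eef_rot: [0.777, 0.629, -0.0, -0.0]
ft_force: [-2.7, 0.1, -1.8]
width: 0.0237
grip_force: 12.0
```

```bash
python3 -m pendant '[[0,0,0.001,0],[0,0,0,0],[0,0,0,0]]'
```

```text
time: 21.08
ee_pos: [0.4579, -0.1731, 0.1164]
eef_rot: [0.777, 0.629, -0.0, -0.0]
ft_force: [-2.9, 1.3, -2.6]
width: 0.024
grip_force: 12.0
```

```bash
python3 -m pendant '[[0,0,0.001,0],[0,0,0,0],[0,0,0,0]]'
```

```text
time: 21.33
ee_pos: [0.4586, -0.1732, 0.1157]
eef_rot: [0.777, 0.629, 0.0, 0.001]
ft_force: [0.4, 0.2, -2.1]
width: 0.0241
grip_force: 12.0
```

```bash
python3 -m pendant '[[0,0,0.001,0],[0,0,0,0],[0,0,0,0]]'
```

```text
time: 21.58
ee_pos: [0.4581, -0.1731, 0.1146]
eef_rot: [0.777, 0.629, 0.0, 0.0]
ft_force: [-0.6, -0.1, -2.4]
width: 0.0237
grip_force: 12.0
```

Run:
```python
from h import *
s=r.read_state();e=np.array(s["ee_pos"]);print(s["ft_force"])
# front face of tube in scene view, grey profile down the middle of the front wall
d=np.array([np.cos(-.205),np.sin(-.205)])
for n in ("scene","side"):
    c=cam(n);o=r.outline_of("post_center",n);print(n,[np.round(x["bbox"],1) for x in o],"top exp",proj(c,[e[0],e[1],e[2]+.006]))
    print([np.round(x["bbox"],1) for x in r.outline_of("button_face",n)])
    if n=="scene":
        for off in(-.004,0,.004):
            p=np.array([.4563,-.1734])+d*.0165+off*np.array([-d[1],d[0]])
            print(off,[(int(z*1e3),int(cv2.getRectSubPix(c[0],(1,1),tuple(map(float,proj(c,[*p,z])))).mean())) for z in np.arange(.03,.09,.003)])
```

```text
[-0.59427648 -0.12899388 -2.41115654]
scene [array([317.1, 150. ,   7.9,  12.4])] top exp [313.1674998  145.80434821]
[]
-0.004 [(30, 74), (33, 74), (36, 74), (39, 73), (42, 73), (45, 70), (48, 62), (51, 50), (54, 42), (57, 38), (60, 36), (63, 34), (66, 33), (69, 30), (72, 26), (75, 24), (78, 22), (81, 16), (84, 11), (87, 11)]
0 [(30, 74), (33, 74), (36, 74), (39, 74), (42, 74), (45, 73), (48, 73), (51, 68), (54, 57), (57, 44), (60, 40), (63, 37), (66, 34), (69, 30), (72, 26), (75, 21), (78, 12), (81, 14), (84, 13), (87, 8)]
0.004 [(30, 74), (33, 74), (36, 73), (39, 74), (42, 74), (45, 74), (48, 74), (51, 74), (54, 74), (57, 69), (60, 62), (63, 55), (66, 49), (69, 39), (72, 26), (75, 17), (78, 13), (81, 13), (84, 11), (87, 11)]
side [array([182.3, 333.7,  41.8,  71.6])] top exp [378.07776998 193.34083788]
[]
```

Fx jumped from -2.9 to about 0 N at TCP z 0.1157, which means the button popped. I'll stop pushing and compare the tube's front with the earlier scene picture.

Run:
```python
from h import *
a=cv2.cvtColor(cv2.imread("pics/scene4.png"),cv2.COLOR_BGR2GRAY);c=cam("scene");b=cv2.cvtColor(c[0],cv2.COLOR_RGB2GRAY)
d=np.array([.979,-.204]);p=np.array([.4563,-.1734])
print("outer wall ctr z=.066",proj(c,[*(p+d*.0165),.066]),"button out",proj(c,[*(p+d*.019),.066]))
u,v=proj(c,[*(p+d*.0165),.066]).astype(int)
print(a[v-14:v+14,u-10:u+12]);print(b[v-14:v+14,u-10:u+12])
```

```text
outer wall ctr z=.066 [307.21688905 164.43482651] button out [306.16684628 164.91395611]
[[113 113 107  59  22  15  12  14  16  19  47  69  75  76  76  75  75  75
   76  75  75  74]
 [115 115 108  67  28  15  14  14  15  15  28  58  72  74  75  75  75  76
   75  76  73  72]
 [115 114 111  78  35  14  12  14  13  16  25  45  64  73  76  75  74  75
   74  72  62  53]
 [113 115 112  95  62  26  12  14  15  18  23  34  53  71  75  73  74  72
   61  53  39  26]
 [112 113 113 109  93  44  14  15  14  14  17  27  42  61  70  62  60  53
   38  31  27  21]
 [112 114 113 112 107  67  29  14  12  12  16  22  32  44  53  39  36  29
   28  26  23  19]
 [114 113 114 114 111  94  50  20  12  15  15  14  26  34  34  30  25  26
   22  17  16  15]
 [115 114 114 115 115 108  72  29  15  14  10  13  20  29  25  27  20  20
   14  16  15  12]
 [115 112 112 113 114 111  80  45  21  14  12  15  14  21  19  18  16  13
   14   9  12  11]
 [114 113 111 112 114 112  83  64  39  19  14  10  12  14  15  16  12  14
   14  13  12  13]
 [112 112 112 114 115 112  88  75  62  27  15  12  17  10  13  11  11  12
   15  
[... 3498 characters left out ...]
4  75  74  75  58  38  32  32
   33  34  32  32]
 [115 114 111  98 107  92  72  73  75  74  74  76  75  75  58  38  32  33
   33  31  33  32]
 [113 111  94  72  85  69  65  70  74  75  75  76  75  73  58  36  35  32
   31  34  33  31]
 [108  94  71  61  61  60  61  69  73  74  76  76  73  72  61  39  32  33
   32  33  33  31]
 [ 86  69  61  60  59  59  58  63  72  75  74  75  74  73  63  42  33  31
   33  33  33  31]
 [ 63  59  59  59  59  59  58  60  69  72  74  76  75  73  63  40  33  34
   32  33  32  32]
 [ 60  59  60  59  60  59  59  59  64  70  74  75  74  74  64  40  31  32
   33  32  33  34]
 [ 60  61  61  59  60  60  59  59  59  67  72  76  75  74  64  40  33  32
   33  35  33  30]]
```

A new dark patch has appeared on the aluminium front below the collar, so the button is out through the window. I'll release and retreat.

```bash
python3 -m pendant '[[0,0,0,0],[0,0,0,0],[0,0,0,0],[0,0,0,0],[0,0,0,0],[0,0,0,0]]' 0.5
python3 -m pendant '[[0,0,-0.01,0],[0,0,-0.025,0],[0,0,-0.03,0],[0,0,-0.03,0],[0,0,-0.02,0],[0,0,0,0],[0,0,0,0],[0,0,0,0]]'
python3 - <<'E'
from h import *
c=cam("scene");b=cv2.cvtColor(c[0],cv2.COLOR_RGB2GRAY);print(b[160:184,300:312])
for n in("scene","side"):
    c=cam(n);print([(round(o["score"],2),np.round(o["bbox"],1)) for o in r.outline_of("post_center",n)],"exp top",proj(c,[.4563,-.1734,.1205]))
E
```

```text
time: 22.43
ee_pos: [0.4581, -0.1732, 0.1146]
eef_rot: [0.777, 0.629, 0.0, 0.0]
ft_force: [-0.2, 0.6, 0.2]
width: 0.0427
grip_force: 0.0
time: 23.1
ee_pos: [0.4577, -0.173, 0.2293]
eef_rot: [0.777, 0.629, -0.0, -0.0]
ft_force: [0.0, -0.6, 0.7]
width: 0.043
grip_force: 0.0
[[111 112 111  85  72  59  26  14  14  13  14  10]
 [111 113 106  87  70  55  30  16  13  11  13  13]
 [108 109 105  86  67  43  31  23  12  14  10  12]
 [110 110 109  87  65  40  35  31  17  10  14   9]
 [112 112 110  91  66  39  34  34  26  14  16  18]
 [110 110 110  94  68  40  32  35  40  30  34  38]
 [111 111 110  95  72  51  37  37  50  56  60  52]
 [112 111 111  95  75  63  40  35  54  69  71  56]
 [112 112 110  96  77  71  51  41  58  71  72  56]
 [112 112 109  96  77  72  65  61  68  73  73  56]
 [112 111 110  99  78  74  71  71  74  73  72  56]
 [113 111 110 101  79  73  73  74  74  73  72  57]
 [113 113 111 101  78  73  74  74  73  72  72  55]
 [113 113 112 103  76  71  72  73  73  73  71  59]
 [111 110 108  90  69  71  73  74  73  72  71  62]
 [ 93  88  87  67  60  67  71  74  74  72  71  63]
 [ 69  63  62  59  58  62  68  72  73  72  71  62]
 [ 60  59  57  58  57  59  64  71  74  72  71  61]
 [ 59  59  59  59  59  59  61  68  74  73  72  61]
 [ 59  58  59  58  59  58  59  64  71  73  72  62]
 [ 59  58  57  58  58  57  59  59  68  72  71  66]
 [ 59  59  59  57  58  58  58  57  63  68  70  70]
 [ 58  59  58  58  59  58  58  59  58  63  69  69]
 [ 58  58  59  58  57  58  59  59  59  58  65  67]]
[(0.72, array([315.2, 146.9,  11.9,  14.9])), (0.4, array([356.2, 421.8,  33.8,  38.4]))] exp top [313.76792448 145.2655917 ]
[(0.47, array([377.4, 198.3,  11.8,   9.4]))] exp top [378.89948962 193.37241933]
```

```bash
python3 -c "
from bench import r
print(r.close_job())"
```

```text
the job is handed in; nothing more can be done
None
```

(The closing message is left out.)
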